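# Hang the cartridge wrench on its peg

## Task

The red cartridge wrench has been pushed under the purifier's low wooden riser with only its eye sticking out. Pull it out, lay it flat on the open granite clear of the riser and let go, then pick it up again by its shank or jaw end so that the eye is free, and hang it by the eye on the empty blue peg of the rack, left hanging still with its jaws down. Do not knock over or shift the cups, saucer, tumbler or blue cartridge.

Things in the scene. Friction and masses are not known exactly. Their poses are not given: they have to be found in the camera images.
- wrench: Red flat plastic wrench, 159 mm long, 8 mm thick, about 90 g, balanced near its middle. Origin: underside, mid length; x runs from eye to jaws, z is normal to the flat. Shank 16 mm wide, x = -42 to +44 mm. It starts flat on the granite, jaws and most of the shank under the riser, eye out in front, pointing roughly at the robot.
- wrench_eye (a point): Centre of the wrench's eye, a 22 mm through hole, at mid thickness, (-60, 0, 4) mm in the wrench's frame. The eye plate around it has flat sides: 36 mm along x (x = -78 to -42 mm), 34 mm along y.
- wrench_jaw (a point): Middle of the wrench's open jaws, (65, 0, 4) mm in its frame. The jaw end is a fork 38 mm wide, from x = +44 to +81 mm.
- riser: Fixed wooden riser, front to -x, board 36 mm high, 24 mm clear below, feet with inner faces at y = +-68 mm. Origin on the granite, 30 mm behind its front edge: it covers x = -30 to 140, y = -85 to 85 mm. The white jug on it (x = 40 to 137, y = -70 to 70 mm, handle and spout to +-112 mm) reaches 262 mm above the granite, lid shut.
- rack: Fixed utensil rack, front to -x. Origin on the granite under its middle. Black base 130 x 200 x 14 mm, two posts 217 mm tall at x = 16, y = +-90 mm. A steel bar 205 mm up carries three clips 58 mm apart, in any order: the empty blue peg, a strainer, a yellow brush (both fixed there). A lower bar 105 mm up, at x = 10 mm, steadies what hangs.
- peg: Empty blue peg, fixed on the rack, axes as the rack's. Origin: the peg's root on its clip's front face, 205 mm above the granite. The peg, 8 mm thick, round tip, rises frontwards at 45 degrees along (-1, 0, 1); its tip is 45 mm from the root. Clip 20 mm wide, 30 mm high. The grey clips 58 mm to the side have the same pegs.
- cup_a: Stainless steel cup, 72 mm across the rim, 85 mm tall; origin at the centre of its underside.
- cup_b: Second stainless steel cup, the same as the first.
- saucer: Green melamine saucer, 130 mm across, 18 mm high; origin at the centre of its underside.
- cartridge: Spare blue filter cartridge standing upright, 54 mm across, 112 mm tall; origin at the centre of its underside.
- tumbler: Small glass tumbler with a ribbed base, 56 mm across the rim, 85 mm tall, standing between riser and rack; origin at the centre of its underside.

How it is judged (in metres and radians):
On the way, in this order (a step that is already met when the one before it is completed fails the run):
1. the wrench lies flat on the granite, clear of the riser, and has been let go ((x of wrench_jaw in the frame of riser below -0.045 m or x of wrench_jaw in the frame of riser above 0.155 m or y of wrench_jaw in the frame of riser below -0.1 m or y of wrench_jaw in the frame of riser above 0.1 m) and (x of wrench_eye in the frame of riser below -0.045 m or x of wrench_eye in the frame of riser above 0.155 m or y of wrench_eye in the frame of riser below -0.1 m or y of wrench_eye in the frame of riser above 0.1 m) and (x of wrench in the frame of riser below -0.045 m or x of wrench in the frame of riser above 0.155 m or y of wrench in the frame of riser below -0.1 m or y of wrench in the frame of riser above 0.1 m) and height (world z) of each of wrench_eye, wrench_jaw below 0.01 m and contact force between wrench and the fingers below 0.1 N and linear speed of wrench below 0.02 m/s), for 0.2 s.
2. the wrench has been picked up again with the gripper at least 45 mm from the eye's centre (height (world z) of wrench_eye above 0.04 m and height (world z) of wrench above 0.03 m and contact force between wrench and the fingers above 0.5 N and distance between the grasp point and wrench_eye above 0.045 m), for 0.2 s.
At the end, for the whole second after the job is handed in: The wrench hangs at rest on the blue peg through its eye (eye centre within 12 mm sideways and about 45 mm of the peg's root), jaws down within 22 degrees of vertical (x of wrench_eye in the frame of peg between -0.045 and 0.012 m and y of wrench_eye in the frame of peg between -0.012 and 0.012 m and z of wrench_eye in the frame of peg between -0.03 and 0.03 m and angle between wrench's own x axis and vertical above 2.75 rad and linear speed of wrench below 0.03 m/s and angular speed of wrench below 0.4 rad/s); the robot touches nothing.
It fails at once if the first steel cup is shifted by more than 30 mm or tipped (distance of cup_a from where it was at the start of the episode above 0.03 m or angle between cup_a's own z axis and vertical above 0.35 rad).
It fails at once if the second steel cup is shifted by more than 30 mm or tipped (distance of cup_b from where it was at the start of the episode above 0.03 m or angle between cup_b's own z axis and vertical above 0.35 rad).
It fails at once if the saucer is shifted by more than 30 mm or tipped (distance of saucer from where it was at the start of the episode above 0.03 m or angle between saucer's own z axis and vertical above 0.35 rad).
It fails at once if the cartridge is shifted by more than 30 mm or tipped (distance of cartridge from where it was at the start of the episode above 0.03 m or angle between cartridge's own z axis and vertical above 0.35 rad).
It fails at once if the glass tumbler is shifted by more than 30 mm or tipped (distance of tumbler from where it was at the start of the episode above 0.03 m or angle between tumbler's own z axis and vertical above 0.35 rad).
It also fails if it takes over 70 s, if anything falls off the work surface, if the arm or the gripper's body presses on something with over 40 N, if the wrist force passes 120 N, or if a joint passes its speed limit or range.

## Robot

A 6-joint arm with a two-finger parallel gripper is mounted at the origin on the work surface. World frame = base frame: x ahead of the robot, y to its left, z up, the work surface at z = 0. Lengths are in m, angles in degrees, forces in N, time in s.
With the tool pointing down it reaches from about 0.4 to 0.825 m from the base axis. Payload 7 kg.
Tool frame: the origin (TCP) lies on the centre line of the jaws, within the pads' length; the fingertips stand 19 mm ahead of it and the grasp point (between the pads) is the TCP (r.tips_ahead is the distance from the TCP to the fingertips, in m); z points along the fingers, y is the line along which they close (so a half turn about z gives the same grasp; the last joint's range is limited). The gripper opens to 88 mm and grips with 3 to 60 N. Pads are 19 mm wide; open, the fingers measure 130 mm over their backs; the gripper's body (78 mm by 193 mm) begins 47 mm behind the grasp point.
Start: joints at [-48.524, 20.546, 0.682, 0, -70.136, -16.507], TCP at [0.285, -0.612, 0.219] pointing down, gripper open.
Joint ranges: [-176.03, 176.03], [-82.01, 121.73], [-58.28, 71.71], [-173.87, 95.51], [-174.79, -0.11], [-173.66, 173.66]. Speed limits (degrees/s): [136.94, 136.94, 172.46, 180, 180, 180].

## Interface

Orientations are given as [roll, pitch, yaw] about the fixed x, y, z axes, in that order (R = Rz(yaw) Ry(pitch) Rx(roll)).
In Python, from plant import r, viewer, close_job gives the robot as it stands. The module is installed in compiled form; this text tells all that it offers.
- The arm moves only by the tool arm_command, never from a script. Its arguments are lists of equal length, an entry for each row: "travel": the shift along the world's x, y, z scaled (see below), a list of three; "delta_rot": the turn, a rotation vector about the world's x, y, z scaled (see below), a list of three. In form: {"travel": [[dx, dy, dz], ...], "delta_rot": [[rx, ry, rz], ...]}. A call has 1 to 20 rows; each row is the pose to reach, as a shift and turn from the pose commanded when the call began; what a row does not reach only later rows make up. The controller multiplies each number of a shift by 0.5 m and each number of a turn by 90 degrees. A row lasts 1/8 s, in which the tool goes at most 62.5 mm and 10.7 degrees, less where a joint would pass 70% of its speed; a pose out of reach is approached as far as the arm can. A call with a number of a shift or a turn outside -1 to 1 is refused whole. A call with a gripper value outside its range is refused whole. "grip" is the opening, from 0 (shut) to 1 (fully open), set as the call begins (left out, the last holds). The fingers move at their own pace and stop on an object; "newtons" is the grip in N (left out, the last holds). Time passes only in rows, so rows that repeat a pose let the fingers close. It gives the time, the measured TCP pose, the force, the opening and the grip force at its end, in the units of the state.
- r.get_state(): the state, without advancing time (a new reading comes with each control period).
- viewer.capture(name): name is "side" or "top" or "wrist"; returns a dict with "img" (400x640x3 uint8, red, green, blue), "camera_matrix" (3x3 intrinsics, pixels), "R" (3x3) and "t" (3): a world point X has camera coordinates R X + t; the wrist camera has in their place "mount" (4x4, takes a point from camera to tool coordinates, whose origin is the TCP and whose axes are the flange's). Camera axes: x right, y down, z forward; pixel columns grow to the right and rows downward; lengths in m; the calibration is good to about 2 mm. A picture is of the moment at which its call begins: read the wrist's pose just before it. There is no depth.
- close_job(): hands the job in; it is judged then, once.
The state is a dict: "time_s": time; "joints": joint angles; "qd": joint speeds; "joint_torque": joint torques, N m; "tcp_pos": TCP position; "eef_rot": TCP orientation; "contact_force": force on the tool from outside, world axes, zero at the start; "moment": the same for the moment, N m; "gripper_width": finger opening in m; "gripper_force": force on a finger pad.
Only numpy, scipy, OpenCV 4.12 (cv2) and the standard library are available. Lean on these libraries where they do the work, as an engineer would, in place of code of your own. Each camera call takes 0.05 s, during which the arm holds its last target. There are 200 camera calls.

## Working session

There is one attempt and no reset: what is moved stays moved. The work goes in short steps, Python scripts to look and compute and a tool call to move; the robot and the scene stay as the last step left them, time stands still between calls to the robot, and variables do not carry over. Pictures are saved under pics/ and viewed, at most 10 in all, crops included, and the job is handed in when it is done.

Besides the shell and the picture viewer there is one more tool, called after ">>>" by a JSON object that holds its "method" and its "body", one argument or row to a line. arm_command: Moves the arm, as the interface text tells. Shifts and turns lie within -1 to 1; 1 stands for 0.5 m of shift or 90 degrees of turn. Its arguments: {"type":"object","properties":{"travel":{"type":"array"},"delta_rot":{"type":"array"},"grip":{"type":"number"},"newtons":{"type":"number"}},"required":["travel","delta_rot"]}

```bash
mkdir -p pics; cat > h.py <<'E'
import numpy as np, cv2, json
from plant import r, viewer, close_job
def cap(n, f=None):
    c=viewer.capture(n)
    if f: cv2.imwrite('pics/'+f, c['img'][:,:,::-1])
    return c
def ray(c,u,v):
    K=np.array(c['camera_matrix']);R=np.array(c['R']);t=np.array(c['t'])
    return -R.T@t, R.T@np.linalg.solve(K,[u,v,1.])
def onz(c,u,v,z):
    o,d=ray(c,u,v); return o+d*(z-o[2])/d[2]
def proj(c,X):
    p=np.array(c['camera_matrix'])@(np.array(c['R'])@np.array(X)+np.array(c['t'])); return p[:2]/p[2]
E
python3 - <<'E'
from h import *
for n in('top','side'):
    c=cap(n,n+'0.png'); o,_=ray(c,320,200); print(n,o,c['camera_matrix'],onz(c,320,200,0))
print(r.get_state())
E
```

```text
top [ 0.27552872 -0.00422724  1.67450522] [[425.91439466   0.         323.65523958]
 [  0.         425.91439466 202.0079316 ]
 [  0.           0.           1.        ]] [0.58356584 0.00285962 0.        ]
side [0.30185061 0.83484583 1.00949002] [[403.45642929   0.         320.40993012]
 [  0.         403.45642929 197.70071532]
 [  0.           0.           1.        ]] [ 0.55845455 -0.10783485  0.        ]
{'time_s': 0.1, 'joints': array([-4.85233953e+01,  2.05882981e+01,  6.39914481e-01, -1.65459671e-02,
       -7.01355610e+01, -1.65069299e+01]), 'qd': array([ 0.04742825, -0.10955016,  0.12541558,  0.09965994,  0.03432638,
       -0.03448387]), 'joint_torque': array([ 9.49620653e-05, -5.84162056e+01,  2.93753940e+01,  7.01555192e+00,
        1.01963634e-02, -2.87297269e-05]), 'tcp_pos': array([ 0.28473039, -0.61152642,  0.21771598]), 'eef_rot': array([ 1.79915095e+02, -8.93929295e-03, -1.55035952e+02]), 'contact_force': array([-0.25655849,  0.7801887 , -0.07898802]), 'moment': array([-0.00144976, -0.00790494, -0.08106771]), 'gripper_force': 0.0, 'gripper_width': 0.08756083294586584}
```

View pics/top0.png

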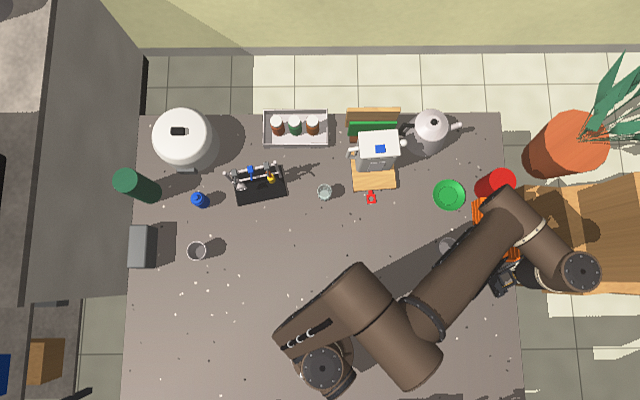

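View pics/side0.png

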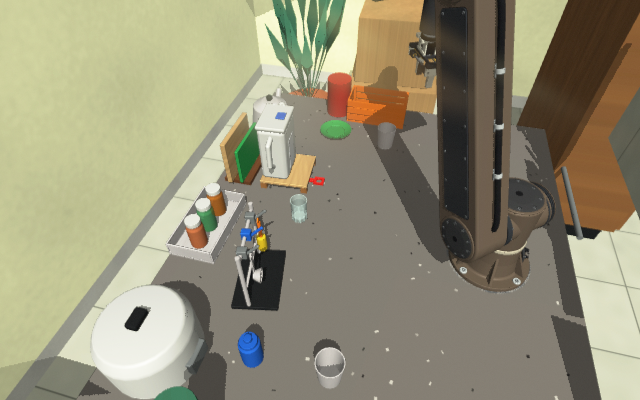

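The top view shows the red eye at about (371,197) in front of the riser board (352-396,160-190), the tumbler at (324,191) and the rack at (258,183) with the blue clip near (250,170). Cup A is at (197,251), the cartridge at (200,200), the saucer at (449,194) and cup B near (448,246). The side view has the eye at (318,181) and the blue clip at (246,234).

```bash
python3 - <<'E'
from h import *
T=cap('top');S=cap('side')
def m(c,lo,hi,box):
    h=cv2.cvtColor(c['img'],cv2.COLOR_RGB2HSV);k=cv2.inRange(h,lo,hi);z=k*0;x0,y0,x1,y1=box;z[y0:y1,x0:x1]=k[y0:y1,x0:x1];return z
def cen(k):
    y,x=np.nonzero(k);return x.mean(),y.mean(),len(x),x.min(),x.max(),y.min(),y.max()
for c,n,b in((T,'top',(355,185,385,210)),(S,'side',(305,170,330,190))):
    k=m(c,(0,150,80),(6,255,255),b)|m(c,(174,150,80),(180,255,255),b);q=cen(k);print(n,'eye',q,onz(c,q[0],q[1],.004))
    y,x=np.nonzero(k);P=np.array([onz(c,a,b2,.006)[:2] for a,b2 in zip(x,y)]);print(P.min(0),P.max(0)); 
kt=m(T,(105,120,60),(125,255,255),(235,155,275,190));ks=m(S,(105,120,60),(125,255,255),(235,215,275,250))
a=cen(kt);b=cen(ks);print(a,b)
o1,d1=ray(T,a[0],a[1]);o2,d2=ray(S,b[0],b[1])
A=np.c_[d1,-d2];s=np.linalg.lstsq(A,o2-o1,rcond=None)[0];print('blue',o1+s[0]*d1,o2+s[1]*d2)
# rack base
for c,n,bx in((T,'top',(225,155,295,210)),(S,'side',(225,240,290,315))):
    k=m(c,(0,0,0),(180,255,45),bx);cs,_=cv2.findContours(k,0,2);cc=np.vstack([q for q in cs if cv2.contourArea(q)>15]);bxp=cv2.minAreaRect(cc)
    P=np.array([onz(c,*p[0],.014)[:2] for p in cc],np.float32);print(n,'rack',cv2.minAreaRect(P),cv2.boxPoints(cv2.minAreaRect(P)).round(3).tolist())
# riser
k=m(T,(10,80,120),(22,255,255),(345,158,405,195));cs,_=cv2.findContours(k,0,2);cc=max(cs,key=cv2.contourArea)
P=np.array([onz(T,*p[0],.036)[:2] for p in cc],np.float32);print('riser',cv2.minAreaRect(P),cv2.boxPoints(cv2.minAreaRect(P)).round(3).tolist())
def crop(c,x0,y0,w,h,f):return cv2.resize(c['img'][y0:y0+h,x0:x0+w],None,fx=f,fy=f,interpolation=cv2.INTER_CUBIC)
i=np.vstack([np.hstack([crop(T,220,150,80,60,5),crop(T,340,150,80,60,5)]),np.hstack([crop(S,225,205,80,60,5),crop(S,270,150,80,60,5)])])
cv2.imwrite('pics/crop1.png',i[:,:,::-1])
E
```

```text
top eye (np.float64(370.6533333333333), np.float64(196.77333333333334), 75, np.int64(367), np.int64(375), np.int64(190), np.int64(203)) [ 0.59401468 -0.19959109  0.004     ]
[ 0.56847457 -0.21667546] [ 0.62128214 -0.18407366]
side eye (np.float64(316.9222222222222), np.float64(180.3111111111111), 90, np.int64(309), np.int64(324), np.int64(177), np.int64(185)) [ 0.59388308 -0.19771666  0.004     ]
[ 0.56920782 -0.2174307 ] [ 0.62310392 -0.17520065]
(np.float64(250.1639344262295), np.float64(171.11475409836066), 61, np.int64(247), np.int64(253), np.int64(165), np.int64(180)) (np.float64(248.60544217687075), np.float64(232.89115646258503), 147, np.int64(240), np.int64(262), np.int64(226), np.int64(240))
blue [0.65092192 0.24795312 0.2109617 ] [0.65135538 0.24803972 0.21108781]
top rack ((0.6652109026908875, 0.2635036110877991), (0.011309650726616383, 0.09356934577226639), 11.116506576538086) [[0.6510000228881836, 0.30799999833106995], [0.6690000295639038, 0.21699999272823334], [0.6800000071525574, 0.21899999678134918], [0.6620000004768372, 0.3109999895095825]]
side rack ((0.6440924406051636, 0.25127530097961426), (0.12883618474006653, 0.20026518404483795), 12.215311050415039) [[0.5600000023841858, 0.335999995470047], [0.6019999980926514, 0.14000000059604645], [0.7279999852180481, 0.16699999570846558], [0.6859999895095825, 0.3630000054836273]]
riser ((0.6816967725753784, -0.20856353640556335), (0.13131481409072876, 0.17103396356105804), 3.8262736797332764) [[0.6100000143051147, -0.12800000607967377], [0.621999979019165, -0.2980000078678131], [0.753000020980835, -0.28999999165534973], [0.7419999837875366, -0.11900000274181366]]
```

View pics/crop1.png

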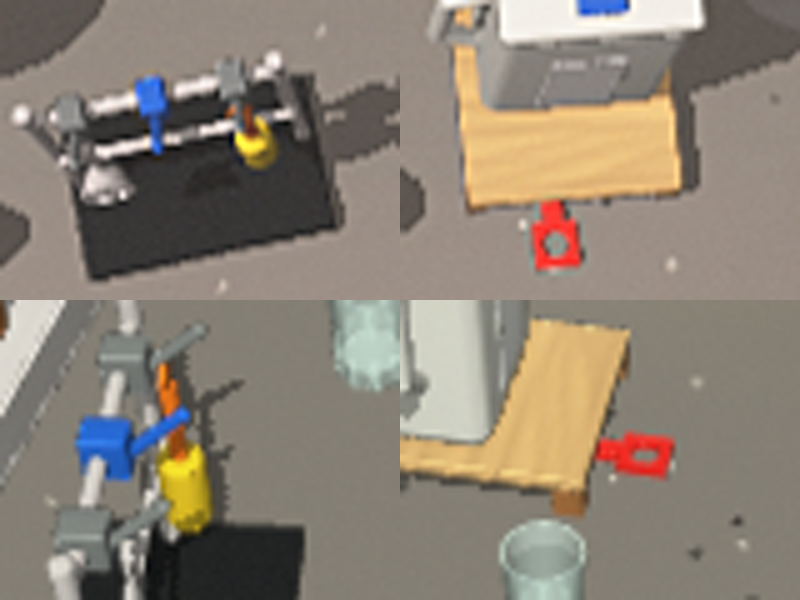

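The crops show the eye hole at top px (371.4,198.6) and side px (319,181), with the shank running almost straight into the riser. The blue peg is on the middle clip, with its tip at top px (251.4,179.6) and side px (262.2,227.6). Next I'll triangulate these and locate the obstacles.

```bash
cat >> h.py <<'E'
def tri(c1,p1,c2,p2):
    o1,d1=ray(c1,*p1);o2,d2=ray(c2,*p2)
    s=np.linalg.lstsq(np.c_[d1,-d2],o2-o1,rcond=None)[0];a=o1+s[0]*d1;b=o2+s[1]*d2
    return ((a+b)/2).round(4),round(float(np.linalg.norm(a-b)),4)
E
python3 - <<'E'
from h import *
T=cap('top');S=cap('side')
print('eye',onz(T,370.9,198.1,.004),onz(S,318.5,180.5,.004),tri(T,(370.9,198.1),S,(318.5,180.5)))
print('tip',tri(T,(250.9,179.1),S,(261.7,227.1)))
print('clip front',tri(T,(250,173),S,(250,234)))
for n,u,v,z in(('tumbler',324,192,.04),('cupA',197,251,.085),('cart',200,200,.1),('saucer',449,194,.01),('cupB',447,246,.05)): print(n,onz(T,u,v,z).round(3))
xr=np.array([.978,.21,0])
print('root guess from rack',np.array([.6441,.2513,0])-0*xr, 'tip to root', )
E
```

```text
eye [ 0.58861408 -0.20041741  0.004     ] [ 0.58806019 -0.19818478  0.004     ] (array([ 0.5889, -0.2007,  0.0015]), 0.0003)
tip (array([0.6159, 0.2405, 0.2359]), 0.0003)
clip front (array([0.646 , 0.2491, 0.209 ]), 0.0028)
tumbler [ 0.608 -0.013  0.04 ]
cupA [0.38  0.461 0.085]
cart [0.569 0.453 0.1  ]
saucer [ 0.601 -0.512  0.01 ]
cupB [ 0.392 -0.479  0.05 ]
root guess from rack [0.6441 0.2513 0.    ] tip to root
```

>>> {"method": "arm_command", "body": {
  "travel": [
    [0.1,0.16,0],
    [0.2,0.32,0],
    [0.3,0.48,0],
    [0.4,0.64,0],
    [0.48,0.78,0],
    [0.53,0.82,0],
    [0.53,0.82,0],
    [0.53,0.82,0]
  ],
  "delta_rot": [
    [0,0,-0.1],
    [0,0,-0.2],
    [0,0,-0.233],
    [0,0,-0.233],
    [0,0,-0.233],
    [0,0,-0.233],
    [0,0,-0.233],
    [0,0,-0.233]
  ],
  "grip": 0.7
}}

```text
time_s: 1.3
tcp_pos: [0.5511, -0.1997, 0.2189]
eef_rot: [-180.0, 0.0, -175.9]
contact_force: [0.3, -0.7, -1.0]
gripper_width: 0.061
gripper_force: 0.0
```

Peg tip z comes out at 0.236 against the expected 0.237, and both views agree on the eye to within 2 mm. Next I'll use the wrist camera for the wrench's yaw.

```bash
cat >> h.py <<'E'
from scipy.spatial.transform import Rotation as Ro
def wcap(f=None):
    s=r.get_state();c=viewer.capture('wrist')
    M=np.array(c['mount']);Rt=Ro.from_euler('xyz',s['eef_rot'],degrees=True).as_matrix()
    Rw=Rt@M[:3,:3];tw=Rt@M[:3,3]+np.array(s['tcp_pos'])
    c['R']=Rw.T;c['t']=-Rw.T@tw
    if f: cv2.imwrite('pics/'+f,c['img'][:,:,::-1])
    return c
def redmask(c):
    h=cv2.cvtColor(c['img'],cv2.COLOR_RGB2HSV);return cv2.inRange(h,(0,150,60),(6,255,255))|cv2.inRange(h,(174,150,60),(180,255,255))
def redpts(c,z):
    cs,hi=cv2.findContours(redmask(c),cv2.RETR_CCOMP,cv2.CHAIN_APPROX_NONE)
    i=max(range(len(cs)),key=lambda k:cv2.contourArea(cs[k]))
    out=np.array([onz(c,*p[0],z)[:2] for p in cs[i]])
    hole=[cs[k] for k in range(len(cs)) if hi[0][k][3]==i and cv2.contourArea(cs[k])>30]
    hc=None
    if hole:
        k=max(hole,key=cv2.contourArea);(u,v),_=cv2.minEnclosingCircle(k);m=cv2.moments(k);hc=onz(c,m['m10']/m['m00'],m['m01']/m['m00'],z)
    return out,hc
E
python3 - <<'E'
from h import *
c=wcap('w1.png')
o,h=redpts(c,.008);print('hole',h,'ext',o.min(0),o.max(0))
for a in np.arange(.57,.65,.004):
    q=o[abs(o[:,0]-a)<.002]
    if len(q)>1: print(round(a,3),q[:,1].min().round(4),q[:,1].max().round(4),q[:,1].mean().round(4) if 0 else ((q[:,1].min()+q[:,1].max())/2).round(4))
E
```

```text
hole [ 0.58771677 -0.19757124  0.008     ] ext [ 0.5713231  -0.21507143] [ 0.62627828 -0.18149888]
0.57 -0.2042 -0.184 -0.1941
0.574 -0.2142 -0.1826 -0.1984
0.578 -0.2151 -0.1823 -0.1987
0.582 -0.2149 -0.182 -0.1985
0.586 -0.2147 -0.1817 -0.1982
0.59 -0.2133 -0.1825 -0.1979
0.594 -0.2131 -0.1822 -0.1976
0.598 -0.2128 -0.1818 -0.1973
0.602 -0.2126 -0.1815 -0.197
0.606 -0.2124 -0.1837 -0.198
0.61 -0.2064 -0.1891 -0.1977
0.614 -0.2038 -0.1887 -0.1963
0.618 -0.2035 -0.1871 -0.1953
0.622 -0.2033 -0.1846 -0.1939
0.626 -0.2007 -0.1845 -0.1926
```

View pics/w1.png

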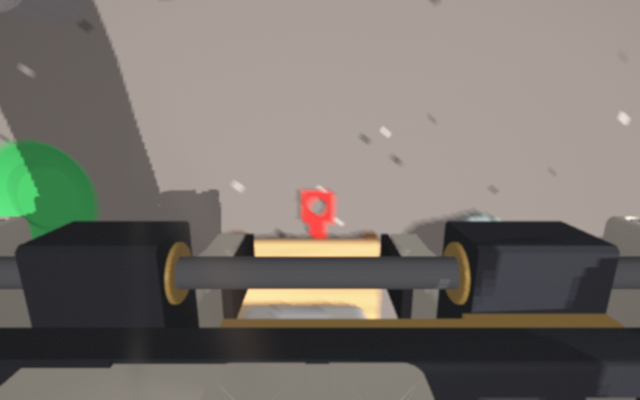

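The wrist view has the eye at (318,207), its shank entering the riser, and the gripper bar across the lower half. The hole is at (0.588, -0.198) and the wrench yaw is about 4°, so I'll descend and grip.

>>> {"method": "arm_command", "body": {
  "travel": [
    [0.066,0.003,-0.1],
    [0.066,0.003,-0.2],
    [0.066,0.003,-0.29],
    [0.066,0.003,-0.35],
    [0.066,0.003,-0.38],
    [0.066,0.003,-0.395],
    [0.066,0.003,-0.395],
    [0.066,0.003,-0.395]
  ],
  "delta_rot": [
    [0,0,0],
    [0,0,0],
    [0,0,0],
    [0,0,0],
    [0,0,0],
    [0,0,0],
    [0,0,0],
    [0,0,0]
  ]
}}

```text
time_s: 2.35
tcp_pos: [0.5837, -0.2005, 0.0223]
eef_rot: [-180.0, 0.1, -176.0]
contact_force: [0.2, 0.3, -0.8]
gripper_width: 0.0614
gripper_force: 0.0
```

>>> {"method": "arm_command", "body": {
  "travel": [
    [0,0,0],
    [0,0,0],
    [0,0,0],
    [0,0,0],
    [0,0,0],
    [0,0,0]
  ],
  "delta_rot": [
    [0,0,0],
    [0,0,0],
    [0,0,0],
    [0,0,0],
    [0,0,0],
    [0,0,0]
  ],
  "grip": 0,
  "newtons": 20
}}

```text
time_s: 3.1
tcp_pos: [0.5829, -0.2004, 0.021]
eef_rot: [-180.0, -0.0, -176.0]
contact_force: [0.0, 0.1, -0.5]
gripper_width: 0.007
gripper_force: 0.0
```

The width of 7 mm at zero force means the fingers missed the eye, so I'll look.

```bash
python3 - <<'E'
from h import *
T=cap('top');S=cap('side');c=wcap()
s=r.get_state();print(s['tcp_pos'],s['gripper_width'],s['gripper_force'])
def crop(c,x0,y0,w,h,f):return cv2.resize(c['img'][y0:y0+h,x0:x0+w],None,fx=f,fy=f,interpolation=cv2.INTER_CUBIC)
i=np.hstack([crop(S,280,140,80,80,5),cv2.resize(c['img'],(400,400))])
cv2.imwrite('pics/c2.png',i[:,:,::-1])
E
```

```text
[ 0.58291043 -0.20039377  0.02103069] 0.0006982371616664981 0.0
```

View pics/c2.png

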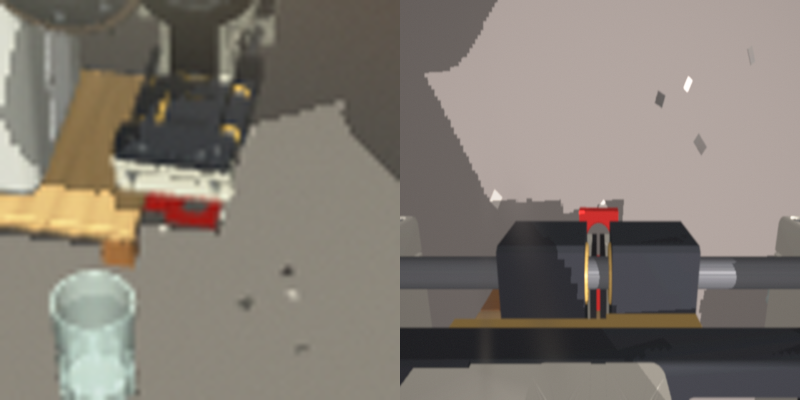

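```bash
python3 - <<'E'
from h import *
print(r.tips_ahead)
c=wcap();o,h=redpts(c,.008);print(h,o.min(0),o.max(0))
S=cap('side');o,h=redpts(S,.008);print(h,o.min(0),o.max(0))
s=r.get_state();tip=np.array(s['tcp_pos'])-[0,0,.019];print(proj(S,tip),proj(c,tip))
x,y=310,176;i=cv2.resize(S['img'][150:195,290:350],None,fx=13,fy=13,interpolation=cv2.INTER_CUBIC);cv2.imwrite('pics/c3.png',i[:,:,::-1])
E
```

```text
0.019
None [ 0.565944   -0.21857827] [ 0.57895675 -0.18474463]
None [ 0.58310848 -0.68503309] [ 0.63115226 -0.6048883 ]
[320.02681253 180.73026131] [317.86695039 232.32680461]
```

View pics/c3.png

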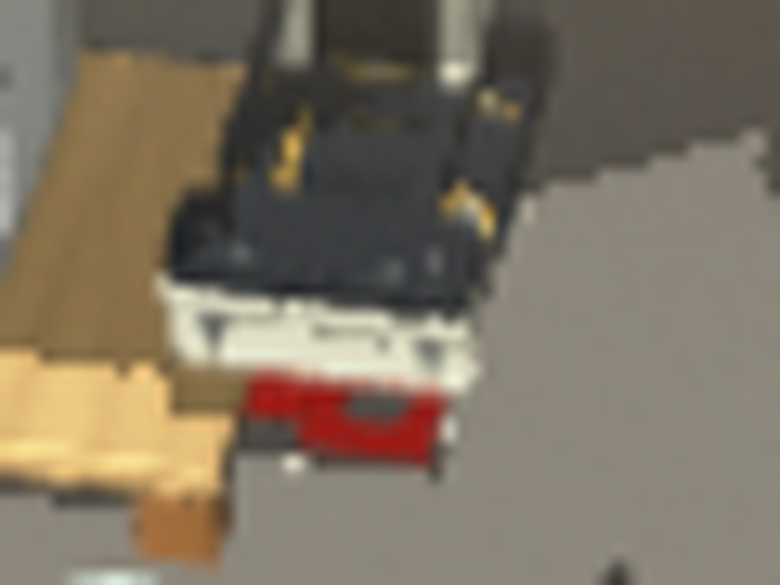

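The eye hasn't moved and the fingers closed fully without contact, so the tips must be above the plate. I'll open and feel for the granite.

>>> {"method": "arm_command", "body": {
  "travel": [
    [0,0,0],
    [0,0,0],
    [0,0,0],
    [0,0,0],
    [0,0,-0.004],
    [0,0,-0.004]
  ],
  "delta_rot": [
    [0,0,0],
    [0,0,0],
    [0,0,0],
    [0,0,0],
    [0,0,0],
    [0,0,0]
  ],
  "grip": 0.7
}}

```text
time_s: 4.1
tcp_pos: [0.5827, -0.2004, 0.0188]
eef_rot: [180.0, -0.0, -176.0]
contact_force: [0.2, 0.7, 0.4]
gripper_width: 0.0552
gripper_force: 0.0
```

```bash
python3 - <<'E'
from h import *
c=wcap();print(redpts(c,.008)[0].min(0),redpts(c,.008)[0].max(0),redpts(c,.008)[1])
s=r.get_state();print(s['tcp_pos'],s['gripper_width'],s['contact_force'])
S=cap('side')
i=np.hstack([cv2.resize(c['img'][120:320,220:420],(400,400)),cv2.resize(S['img'][155:195,295:335],(400,400),interpolation=cv2.INTER_CUBIC)]);cv2.imwrite('pics/c4.png',i[:,:,::-1])
E
```

```text
[ 0.56572225 -0.21835558] [ 0.59467258 -0.18356913] None
[ 0.58282473 -0.2003946   0.01893651] 0.0581875584637938 [-0.29797125 -0.70057502 -0.27562672]
```

View pics/c4.png

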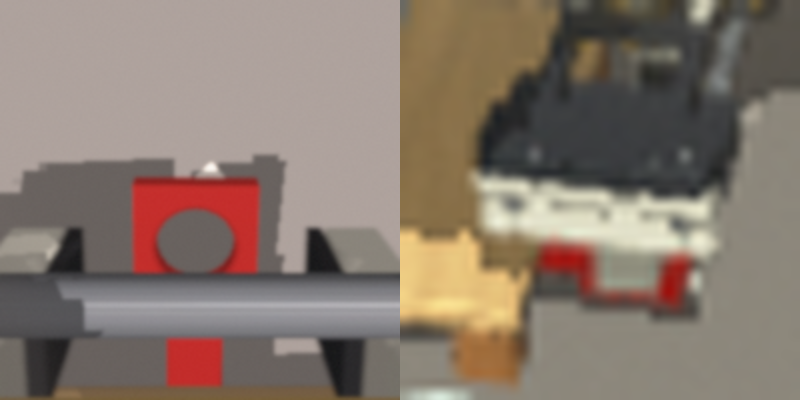

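The fingers now straddle the eye: in the wrist crop the pads are at x 70 and 310 around the red plate, and in the side crop the fingertip edge is at about side px (318,184.5). I'll keep feeling down.

```bash
python3 - <<'E'
from h import *
S=cap('side');o,d=ray(S,317.7,183.9)
for y in(-.17,-.16,-.15):print(o+d*(y-o[1])/d[1])
E
```

```text
[ 0.58336797 -0.17        0.01406231]
[ 0.58056637 -0.16        0.02396858]
[ 0.57776477 -0.15        0.03387485]
```

>>> {"method": "arm_command", "body": {
  "travel": [
    [0,0,-0.003],
    [0,0,-0.006],
    [0,0,-0.006]
  ],
  "delta_rot": [
    [0,0,0],
    [0,0,0],
    [0,0,0]
  ]
}}

```text
time_s: 4.62
tcp_pos: [0.5828, -0.2004, 0.0159]
eef_rot: [180.0, -0.0, -176.0]
contact_force: [0.1, -0.3, 0.5]
gripper_width: 0.0614
gripper_force: 0.0
```

>>> {"method": "arm_command", "body": {
  "travel": [
    [0,0,-0.004],
    [0,0,-0.008],
    [0,0,-0.008]
  ],
  "delta_rot": [
    [0,0,0],
    [0,0,0],
    [0,0,0]
  ]
}}

```text
time_s: 5.0
tcp_pos: [0.5827, -0.2004, 0.0118]
eef_rot: [180.0, -0.0, -176.0]
contact_force: [0.2, 0.9, 0.1]
gripper_width: 0.0616
gripper_force: 0.0
```

>>> {"method": "arm_command", "body": {
  "travel": [
    [0,0,-0.003],
    [0,0,-0.006],
    [0,0,-0.006]
  ],
  "delta_rot": [
    [0,0,0],
    [0,0,0],
    [0,0,0]
  ]
}}

```text
time_s: 5.38
tcp_pos: [0.5828, -0.2004, 0.0089]
eef_rot: [180.0, -0.0, -176.0]
contact_force: [0.4, -0.2, 0.1]
gripper_width: 0.0615
gripper_force: 0.0
```

>>> {"method": "arm_command", "body": {
  "travel": [
    [0,0,-0.002],
    [0,0,-0.004],
    [0,0,-0.004]
  ],
  "delta_rot": [
    [0,0,0],
    [0,0,0],
    [0,0,0]
  ]
}}

```text
time_s: 5.75
tcp_pos: [0.5828, -0.2004, 0.007]
eef_rot: [180.0, -0.0, -176.0]
contact_force: [0.4, -0.2, -0.6]
gripper_width: 0.0616
gripper_force: 0.0
```

>>> {"method": "arm_command", "body": {
  "travel": [
    [0,0,0],
    [0,0,0],
    [0,0,0],
    [0,0,0],
    [0,0,0]
  ],
  "delta_rot": [
    [0,0,0],
    [0,0,0],
    [0,0,0],
    [0,0,0],
    [0,0,0]
  ],
  "grip": 0,
  "newtons": 20
}}

```text
time_s: 6.38
tcp_pos: [0.5829, -0.2004, 0.0071]
eef_rot: [-180.0, 0.0, -176.0]
contact_force: [0.3, 0.4, 0.2]
gripper_width: 0.0173
gripper_force: 0.0
```

>>> {"method": "arm_command", "body": {
  "travel": [
    [0,0,0],
    [0,0,0],
    [0,0,0],
    [0,0,-0.004],
    [0,0,-0.008],
    [0,0,-0.008]
  ],
  "delta_rot": [
    [0,0,0],
    [0,0,0],
    [0,0,0],
    [0,0,0],
    [0,0,0],
    [0,0,0]
  ],
  "grip": 0.7
}}

```text
time_s: 7.12
tcp_pos: [0.5827, -0.2004, 0.0028]
eef_rot: [180.0, -0.0, -176.0]
contact_force: [0.6, -0.1, -0.1]
gripper_width: 0.0608
gripper_force: 0.0
```

```bash
python3 - <<'E'
from h import *
c=wcap('w5.png');s=r.get_state();print(s['tcp_pos'],s['gripper_width'],s['contact_force'])
print(np.array(c['mount']).round(4).tolist(),c['camera_matrix'])
Rt=Ro.from_euler('xyz',s['eef_rot'],degrees=True).as_matrix();p=np.array(s['tcp_pos'])
for x in(-.0095,.0095):
  for z in(-.03,-.01,0,.01,.019,.03): print(x,z,[proj(c,p+Rt@[x,y,z]).round(0).tolist() for y in(-.0304,.0304)])
o,h=redpts(c,.008);print(o.min(0),o.max(0),h)
S=cap('side')
i=np.hstack([cv2.resize(c['img'][160:360,220:420],(400,400)),cv2.resize(S['img'][155:195,295:335],(400,400),interpolation=cv2.INTER_CUBIC)]);cv2.imwrite('pics/c5.png',i[:,:,::-1])
E
```

```text
[ 0.58279303 -0.20041592  0.00288718] 0.06055897854746793 [0.56498232 0.89098733 0.4462944 ]
[[0.0002, -0.9689, -0.2473, 0.0656], [1.0, 0.0001, 0.0002, -0.0006], [-0.0001, -0.2473, 0.9689, -0.1659], [0.0, 0.0, 0.0, 1.0]] [[344.9774005    0.         316.83861447]
 [  0.         344.9774005  200.78691484]
 [  0.           0.           1.        ]]
-0.0095 -0.03 [[248.0, 291.0], [388.0, 291.0]]
-0.0095 -0.01 [[256.0, 271.0], [380.0, 271.0]]
-0.0095 0 [[259.0, 262.0], [376.0, 262.0]]
-0.0095 0.01 [[262.0, 254.0], [373.0, 254.0]]
-0.0095 0.019 [[265.0, 248.0], [371.0, 248.0]]
-0.0095 0.03 [[267.0, 241.0], [368.0, 241.0]]
0.0095 -0.03 [[246.0, 250.0], [390.0, 250.0]]
0.0095 -0.01 [[254.0, 234.0], [382.0, 234.0]]
0.0095 0 [[258.0, 227.0], [378.0, 227.0]]
0.0095 0.01 [[261.0, 221.0], [375.0, 221.0]]
0.0095 0.019 [[263.0, 216.0], [372.0, 216.0]]
0.0095 0.03 [[266.0, 211.0], [369.0, 211.0]]
[ 0.56570868 -0.2179932 ] [ 0.58777181 -0.18372075] None
```

View pics/c5.png

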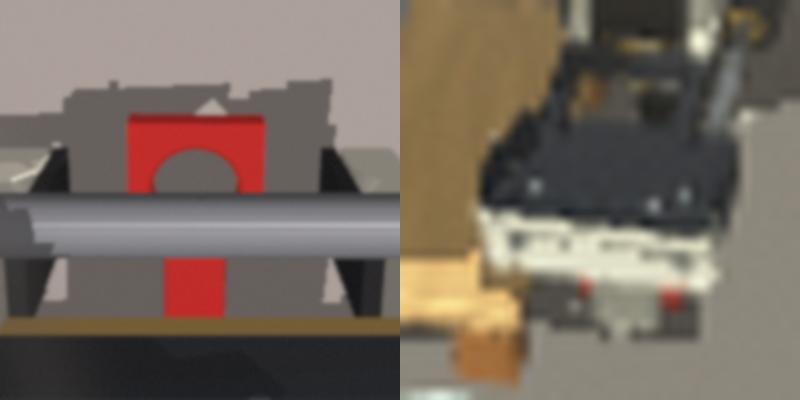

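In the wrist crop the pad ends are at (68,150) and (322,150), or native (254,235) and (381,235). That matches tool z ≈ -0.011 at the measured 60.6 mm gap, so the fingertips really end about 30 mm short of the nominal. That agrees with the misses, so I'll go lower, slightly outward to keep the body off the riser, and keep feeling.

>>> {"method": "arm_command", "body": {
  "travel": [
    [-0.016,0.003,0],
    [-0.016,0.003,-0.008],
    [-0.016,0.003,-0.016],
    [-0.016,0.003,-0.016]
  ],
  "delta_rot": [
    [0,0,0],
    [0,0,0],
    [0,0,0],
    [0,0,0]
  ]
}}

```text
time_s: 7.72
tcp_pos: [0.5747, -0.1989, -0.0054]
eef_rot: [180.0, -0.0, -176.0]
contact_force: [-0.5, 0.0, -0.6]
gripper_width: 0.0613
gripper_force: 0.0
```

>>> {"method": "arm_command", "body": {
  "travel": [
    [0,0,-0.003],
    [0,0,-0.006],
    [0,0,-0.006]
  ],
  "delta_rot": [
    [0,0,0],
    [0,0,0],
    [0,0,0]
  ]
}}

```text
time_s: 8.1
tcp_pos: [0.5751, -0.1989, -0.0076]
eef_rot: [-180.0, 0.0, -176.0]
contact_force: [-0.4, 0.2, 3.5]
gripper_width: 0.0616
gripper_force: 1.7
```

The granite is felt at reported z ≈ -0.0075, so reported z is about 26 mm below true. I'll raise 2 mm and grip.

>>> {"method": "arm_command", "body": {
  "travel": [
    [0,0,0.004],
    [0,0,0.004],
    [0,0,0.004],
    [0,0,0.004],
    [0,0,0.004],
    [0,0,0.004]
  ],
  "delta_rot": [
    [0,0,0],
    [0,0,0],
    [0,0,0],
    [0,0,0],
    [0,0,0],
    [0,0,0]
  ],
  "grip": 0,
  "newtons": 20
}}

```text
time_s: 8.85
tcp_pos: [0.5749, -0.1989, -0.006]
eef_rot: [180.0, -0.0, -176.0]
contact_force: [-0.2, 0.4, -0.5]
gripper_width: 0.0336
gripper_force: 20.0
```

>>> {"method": "arm_command", "body": {
  "travel": [
    [-0.03,-0.002,0],
    [-0.07,-0.005,0],
    [-0.12,-0.008,0],
    [-0.17,-0.012,0],
    [-0.22,-0.015,0],
    [-0.26,-0.018,0],
    [-0.29,-0.02,0],
    [-0.29,-0.02,0]
  ],
  "delta_rot": [
    [0,0,0],
    [0,0,0],
    [0,0,0],
    [0,0,0],
    [0,0,0],
    [0,0,0],
    [0,0,0],
    [0,0,0]
  ]
}}

```text
time_s: 9.85
tcp_pos: [0.4287, -0.2089, -0.0058]
eef_rot: [180.0, -0.0, -176.0]
contact_force: [0.6, 0.7, -0.1]
gripper_width: 0.0337
gripper_force: 20.0
```

>>> {"method": "arm_command", "body": {
  "travel": [
    [0,0,0],
    [0,0,0],
    [0,0,0],
    [0,0,0.04],
    [0,0,0.12],
    [0,0,0.22],
    [0,0,0.3],
    [0,0,0.3]
  ],
  "delta_rot": [
    [0,0,0],
    [0,0,0],
    [0,0,0],
    [0,0,0],
    [0,0,0],
    [0,0,0],
    [0,0,0],
    [0,0,0]
  ],
  "grip": 0.7
}}

```text
time_s: 10.85
tcp_pos: [0.4322, -0.2092, 0.1473]
eef_rot: [-179.9, 0.4, -176.0]
contact_force: [0.5, 0.9, -0.9]
gripper_width: 0.0613
gripper_force: 0.0
```

```bash
python3 - <<'E'
from h import *
s=r.get_state();print(s['tcp_pos'],s['gripper_width'])
T=cap('top');S=cap('side');c=wcap('w6.png')
def near(c,n):
    k=redmask(c);y,x=np.nonzero(k)
    P=np.array([onz(c,a,b,.006)[:2] for a,b in zip(x,y)])
    m=(abs(P[:,0]-.5)<.13)&(abs(P[:,1]+.2)<.1);P=P[m].astype(np.float32)
    if len(P)>20: print(n,len(P),P.min(0),P.max(0),cv2.minAreaRect(P))
near(T,'top');near(S,'side');near(c,'wrist')
o,h=redpts(c,.008);print('hole',h)
for a in np.arange(o[:,0].min(),o[:,0].max(),.012):
    q=o[abs(o[:,0]-a)<.003]; print(a.round(3),q[:,1].min().round(4),q[:,1].max().round(4))
E
```

```text
[ 0.43224101 -0.20916931  0.14729615] 0.061283030093240896
side 250 [ 0.42487675 -0.22513832] [ 0.5834729 -0.1755843] ((0.5040072798728943, -0.20159898698329926), (0.1582208275794983, 0.045110318809747696), 2.8603553771972656)
wrist 2563 [ 0.42189825 -0.22655764] [ 0.5638408 -0.1845144] ((0.49280309677124023, -0.20753441751003265), (0.13987962901592255, 0.03775496408343315), 3.802415370941162)
hole [ 0.43997823 -0.20906966  0.008     ]
0.422 -0.2256 -0.1935
0.434 -0.2261 -0.1926
0.446 -0.2254 -0.1924
0.458 -0.2248 -0.1917
0.47 -0.2158 -0.1999
0.482 -0.215 -0.1998
0.494 -0.2143 -0.1989
```

The wrench is flat with the eye at (0.440,-0.209), the jaws near x=0.58 and yaw 3.8°, all clear of the riser. I'll regrasp the shank about 88 mm from the eye.

>>> {"method": "arm_command", "body": {
  "travel": [
    [0.1,0.006,0],
    [0.194,0.012,-0.02],
    [0.194,0.012,-0.12],
    [0.194,0.012,-0.22],
    [0.194,0.012,-0.28],
    [0.194,0.012,-0.306],
    [0.194,0.012,-0.306],
    [0.194,0.012,-0.306]
  ],
  "delta_rot": [
    [0,0,0],
    [0,0,0],
    [0,0,0],
    [0,0,0],
    [0,0,0],
    [0,0,0],
    [0,0,0],
    [0,0,0]
  ]
}}

```text
time_s: 12.0
tcp_pos: [0.5237, -0.2026, -0.0078]
eef_rot: [180.0, -0.3, -176.0]
contact_force: [-12.9, 6.1, 27.4]
gripper_width: 0.0614
gripper_force: 13.9
```

>>> {"method": "arm_command", "body": {
  "travel": [
    [0,0,0],
    [0,0,0],
    [0,0,0],
    [0,0,0],
    [0,0,0],
    [0,0,0],
    [0,0,0]
  ],
  "delta_rot": [
    [0,0,0],
    [0,0,0],
    [0,0,0],
    [0,0,0],
    [0,0,0],
    [0,0,0],
    [0,0,0]
  ],
  "grip": 0,
  "newtons": 40
}}

```text
time_s: 12.88
tcp_pos: [0.5285, -0.2031, -0.0077]
eef_rot: [-179.9, 0.1, -175.9]
contact_force: [-0.7, 0.7, 12.5]
gripper_width: 0.0155
gripper_force: 41.6
```

>>> {"method": "arm_command", "body": {
  "travel": [
    [0,0,0.03],
    [0,0,0.1],
    [0,0,0.2],
    [0,0,0.3],
    [-0.05,0.05,0.38],
    [-0.1,0.15,0.4],
    [-0.14,0.25,0.4],
    [-0.16,0.33,0.4],
    [-0.16,0.38,0.4],
    [-0.16,0.4,0.4],
    [-0.16,0.4,0.4],
    [-0.16,0.4,0.4],
    [-0.16,0.4,0.4],
    [-0.16,0.4,0.4]
  ],
  "delta_rot": [
    [0,0,0],
    [0,0,0],
    [0,0,0],
    [0,0,0],
    [0,0,0.1],
    [0,0,0.2],
    [0,0,0.3],
    [0,0,0.4],
    [0,0,0.5],
    [0,0,0.6],
    [0,0,0.7],
    [0,0,0.8],
    [0,0,0.9],
    [0,0,1.0]
  ]
}}

```text
time_s: 14.62
tcp_pos: [0.4462, -0.0031, 0.1912]
eef_rot: [179.9, -0.0, -85.7]
contact_force: [-0.5, 0.3, -0.6]
gripper_width: 0.0158
gripper_force: 40.0
```

>>> {"method": "arm_command", "body": {
  "travel": [
    [0,0,0],
    [0,0,0],
    [0,0.05,0],
    [0,0.1,0],
    [0,0.15,0],
    [0,0.2,0],
    [0,0.2,0],
    [0,0.2,0],
    [0,0.2,0],
    [0,0.2,0],
    [0,0.2,0]
  ],
  "delta_rot": [
    [0,0,0.1],
    [0,0,0.2],
    [0,0,0.3],
    [0,0,0.4],
    [0,0,0.5],
    [0,0,0.6],
    [0,0,0.7],
    [0,0,0.8],
    [0,0,0.9],
    [0,0,1.0],
    [0,0,1.0]
  ]
}}

```text
time_s: 16.0
tcp_pos: [0.4464, 0.0968, 0.1911]
eef_rot: [180.0, 0.0, 3.9]
contact_force: [-0.8, 0.3, -1.1]
gripper_width: 0.0153
gripper_force: 40.0
```

>>> {"method": "arm_command", "body": {
  "travel": [
    [0,0.06,0],
    [0,0.12,0],
    [0,0.18,0],
    [0,0.22,0],
    [0,0.22,0]
  ],
  "delta_rot": [
    [0,0,0.05],
    [0,0,0.09],
    [0,0,0.09],
    [0,0,0.09],
    [0,0,0.09]
  ]
}}

```text
time_s: 16.62
tcp_pos: [0.4468, 0.2079, 0.1909]
eef_rot: [180.0, 0.0, 12.1]
contact_force: [-0.6, -0.2, -0.8]
gripper_width: 0.0154
gripper_force: 40.0
```

>>> {"method": "arm_command", "body": {
  "travel": [
    [0,0,0],
    [0.02,0,0],
    [0.04,0,0.01],
    [0.08,0,0.02],
    [0.11,0.01,0.02],
    [0.14,0.024,0.02],
    [0.14,0.024,0.02],
    [0.14,0.024,0.02]
  ],
  "delta_rot": [
    [0.021,-0.098,0],
    [0.042,-0.196,0],
    [0.063,-0.293,0],
    [0.084,-0.391,0],
    [0.105,-0.489,0],
    [0.105,-0.489,0],
    [0.105,-0.489,0],
    [0.105,-0.489,0]
  ]
}}

```text
time_s: 17.62
tcp_pos: [0.5605, 0.246, 0.2578]
eef_rot: [179.0, -41.0, 11.7]
contact_force: [-0.5, 0.5, -0.9]
gripper_width: 0.0152
gripper_force: 40.0
```

```bash
python3 - <<'E'
from h import *
s=r.get_state();print(s['tcp_pos'],s['eef_rot'],s['joints'].round(1))
T=cap('top');S=cap('side');c=wcap()
R=Ro.from_euler('xyz',s['eef_rot'],degrees=True).as_matrix();print('toolz',R[:,2],'tooly',R[:,1])
xr=np.array([.978,.21,0]);e=np.array(s['tcp_pos'])+.0543*xr+[0,0,.0709];print('pred eye',e,proj(T,e),proj(S,e))
for c,n in((T,'top'),(S,'side')):
    k=redmask(c);u,v=proj(c,e).astype(int);z=k*0;z[v-30:v+30,u-45:u+45]=k[v-30:v+30,u-45:u+45]
    cs,hi=cv2.findContours(z,cv2.RETR_CCOMP,2)
    for q,h in zip(cs,hi[0]):
        m=cv2.moments(q)
        if m['m00']>4: print(n,h[3],m['m00'],m['m10']/m['m00'],m['m01']/m['m00'],cv2.boundingRect(q))
def crop(c,x0,y0,w,h,f):return cv2.resize(c['img'][y0:y0+h,x0:x0+w],None,fx=f,fy=f,interpolation=cv2.INTER_CUBIC)
i=np.hstack([crop(T,220,145,67,67,6),crop(S,230,190,67,67,6)]);cv2.imwrite('pics/c6.png',i[:,:,::-1])
E
```

```text
[0.56053315 0.24598941 0.25782324] [178.96781836 -41.01347613  11.65340998] [ 30.2  -6.3 -58.3  95.4 -13.1 -19.8]
toolz [ 0.64624414  0.11488967 -0.75443281] tooly [ 0.19038043 -0.98161629  0.01359255]
pred eye [0.61363855 0.25739241 0.32872324] [240.95800082 173.31494936] [255.5748806  206.70827468]
top -1 174.5 242.9216809933142 178.2683858643744 (235, 167, 15, 31)
top 2 37.0 241.09459459459458 171.8918918918919 (237, 169, 9, 7)
side -1 340.0 261.1769607843137 213.01372549019604 (245, 199, 40, 28)
side 0 38.0 252.94736842105263 208.39912280701753 (249, 204, 9, 9)
```

View pics/c6.png

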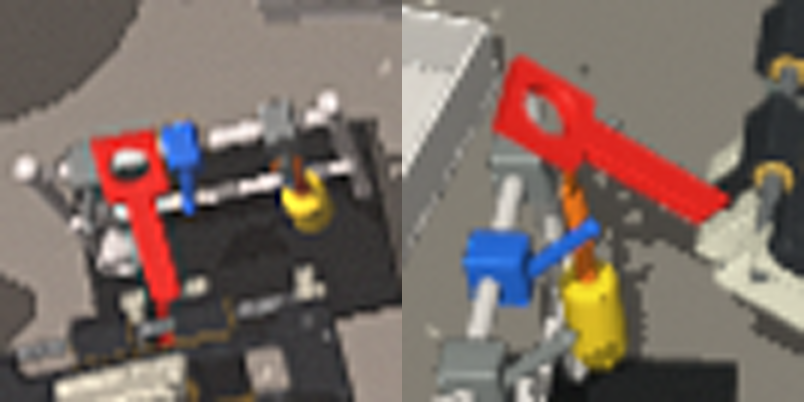

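The reach failed: j3 and j4 hit their limits in this tilted pose, leaving the eye over the left clip at top px (241,172). Nothing is touching. I'll back out to tool-down and collect joint readings to work out a reachable tilt.

>>> {"method": "arm_command", "body": {
  "travel": [
    [-0.06,-0.02,0.02],
    [-0.12,-0.024,0.02],
    [-0.14,-0.024,0.02],
    [-0.14,-0.024,0.02],
    [-0.14,-0.024,0.02],
    [-0.14,-0.024,0],
    [-0.14,-0.024,-0.02],
    [-0.14,-0.024,-0.02]
  ],
  "delta_rot": [
    [0,0,0],
    [-0.021,0.098,0],
    [-0.042,0.196,0],
    [-0.063,0.293,0],
    [-0.084,0.391,0],
    [-0.105,0.489,0],
    [-0.105,0.489,0],
    [-0.105,0.489,0]
  ]
}}

```text
time_s: 18.77
tcp_pos: [0.4911, 0.2385, 0.245]
eef_rot: [178.6, 4.4, 12.2]
contact_force: [-0.2, -0.4, -1.8]
gripper_width: 0.0151
gripper_force: 40.0
```

```bash
python3 -c "
from h import *
s=r.get_state();print(s['tcp_pos'],s['eef_rot'],s['joints'].round(3).tolist(),s['gripper_width'])"
```

```text
[0.49108219 0.23853989 0.24500228] [178.64653564   4.381119    12.15380764] [45.51, 10.443, -9.281, -1.323, -74.684, 57.095] 0.015124857853884037
```

>>> {"method": "arm_command", "body": {
  "travel": [
    [0,0,0],
    [0,0,0],
    [0,0,0],
    [0,0,0],
    [0,0,0]
  ],
  "delta_rot": [
    [0,0,0],
    [0,0,0],
    [0,0,0],
    [0,0,0],
    [0,0,0]
  ]
}}

```text
time_s: 19.4
tcp_pos: [0.4894, 0.2371, 0.249]
eef_rot: [178.9, 3.9, 12.1]
contact_force: [-0.1, 0.4, -0.0]
gripper_width: 0.0156
gripper_force: 40.0
```

```bash
cat > k.py <<'E'
import numpy as np
from scipy.spatial.transform import Rotation as Ro
from scipy.optimize import least_squares
D=[([-48.523,20.588,.640,-.017,-70.136,-16.507],[.28473,-.61153,.21772],[179.915,-.009,-155.036]),
([30.2,-6.3,-58.3,95.4,-13.1,-19.8],[.56053,.24599,.25782],[178.968,-41.013,11.653]),
([45.51,10.443,-9.281,-1.323,-74.684,57.095],[.49108,.23854,.24500],[178.647,4.381,12.154])]
def fk(p,q):
    a,e,d,L1,L2,b,L=p;q=np.radians(q);ph=q[1]-q[2]
    w=np.array([a+L1*np.sin(q[1])+L2*np.cos(ph)+b*np.sin(ph),-e,d+L1*np.cos(q[1])-L2*np.sin(ph)+b*np.cos(ph)])
    F=Ro.from_euler('Z',q[0])*Ro.from_euler('Y',ph)*Ro.from_euler('X',-q[3])*Ro.from_euler('Y',-q[4])
    return Ro.from_euler('Z',q[0]).apply(w)+L*F.apply([1,0,0]),F
E
python3 - <<'E'
from h import *
from k import *
s=r.get_state();print(s['tcp_pos'],s['eef_rot'],s['joints'].round(3).tolist())
D.append((s['joints'],s['tcp_pos'],s['eef_rot']))
for q,p,e in D:
    z=Ro.from_euler('xyz',e,degrees=True).as_matrix()[:,2];print(z.round(3),fk([0]*7,q)[1].apply([1,0,0]).round(3))
f=lambda p:np.r_[np.concatenate([(fk(p,q)[0]-np.array(x))*1000 for q,x,_ in D]),(p-[0,.18,.35,.4,.4,0,.2])*2]
s=least_squares(f,[0,.18,.35,.4,.4,0,.2]);print(s.x.round(4),s.fun.round(1))
E
```

```text
[0.48941155 0.23707528 0.24900303] [178.89919538   3.89182955  12.08267073] [45.565, 9.748, -9.602, -1.273, -74.507, 56.936]
[-0.001  0.001 -1.   ] [-0.001  0.001 -1.   ]
[ 0.646  0.115 -0.754] [ 0.646  0.115 -0.754]
[-0.07  -0.039 -0.997] [-0.07  -0.039 -0.997]
[-0.062 -0.033 -0.998] [-0.062 -0.033 -0.998]
[ 0.8576  0.1784 -2.1835  0.8817 -0.8671  0.8532 -0.4725] [ 8.3 10.5 -5.5  1.1 -2.1  0.1 11.9  3.9  5.4 -2.5 -9.7  0.1  1.7 -0.
 -5.1  1.  -2.5  1.7 -1.3]
```

```bash
cat >> k.py <<'E'
D.append(([45.565,9.748,-9.602,-1.273,-74.507,56.936],[.48941,.23708,.24900],[178.899,3.892,12.083]))
def fit():
    f=lambda p:np.concatenate([(fk(p,q)[0]-np.array(x))*500 for q,x,_ in D]+[(p-[0,.18,.35,.4,.4,0,.2])*5])
    return least_squares(f,[0,.18,.35,.4,.4,0,.2],bounds=([-.1,.1,.1,.2,.2,-.15,.08],[.25,.25,.6,.7,.7,.15,.4]))
E
python3 - <<'E'
from k import *
s=fit();print(s.x.round(4),(s.fun[:12]/.5).round(1))
E
```

```text
[0.25   0.1443 0.1    0.4125 0.2    0.1069 0.2782] [  17.3   52.2   22.4   48.  -131.4  -49.5  -22.7   41.2   16.4  -22.9
   41.1   14.6]
```

>>> {"method": "arm_command", "body": {
  "travel": [
    [0,-0.1,0.04],
    [0,-0.2,0.08],
    [0,-0.3,0.12],
    [0.04,-0.4,0.12],
    [0.08,-0.5,0.12],
    [0.08,-0.5,0.12],
    [0.08,-0.5,0.12]
  ],
  "delta_rot": [
    [0,-0.043,0],
    [0,-0.043,0],
    [0,-0.1,0],
    [0,-0.2,0],
    [0,-0.3,0],
    [0,-0.33,0],
    [0,-0.33,0]
  ]
}}

```text
time_s: 20.27
tcp_pos: [0.5284, -0.014, 0.3085]
eef_rot: [172.3, -25.1, 13.3]
contact_force: [-0.6, -0.8, -0.4]
gripper_width: 0.0154
gripper_force: 40.0
```

```bash
python3 - <<'E'
from h import *
from k import *
s=r.get_state();x=(s['joints'].round(3).tolist(),s['tcp_pos'].round(5).tolist(),s['eef_rot'].round(3).tolist());print(x)
open('k.py','a').write('D.append(%r)\n'%(x,))
D.append(x);s=fit();print(s.x.round(4),(s.fun[:15]/.5).round(1))
E
```

```text
([29.939, -13.449, -37.619, 20.366, -45.605, 59.88], [0.52837, -0.01398, 0.30848], [172.311, -25.078, 13.267])
[0.2488 0.1535 0.1    0.4789 0.2    0.082  0.316 ] [  19.4   35.8   23.5   52.9 -149.1  -27.3  -17.1   35.    20.7  -17.4
   34.8   18.9   -6.5   46.7  -33.4]
```

```bash
cat >> k.py <<'E'
def fk(p,q):
    a,e,d,L1,L2,b,L,e2,g=p;q=np.radians(q);ph=q[1]-q[2]
    w=np.array([a+L1*np.sin(q[1])+L2*np.cos(ph)+b*np.sin(ph),-e,d+L1*np.cos(q[1])-L2*np.sin(ph)+b*np.cos(ph)])
    F=Ro.from_euler('Z',q[0])*Ro.from_euler('Y',ph)*Ro.from_euler('X',-q[3])*Ro.from_euler('Y',-q[4])
    return Ro.from_euler('Z',q[0]).apply(w)+F.apply([L,-e2,g]),F
def fit():
    x0=np.array([0,.1,.35,.4,.4,0,.2,.08,0])
    f=lambda p:np.concatenate([(fk(p,q)[0]-np.array(x))*500 for q,x,_ in D]+[(p-x0)*3])
    return least_squares(f,x0,bounds=([-.1,-.1,.1,.2,.2,-.15,.08,-.25,-.15],[.25,.25,.6,.7,.7,.15,.4,.25,.15]))
E
python3 - <<'E'
from k import *
s=fit();print(s.x.round(4),(s.fun[:15]/.5).round(1))
E
```

```text
[9.000e-04 4.000e-04 1.976e-01 6.015e-01 4.623e-01 8.000e-04 3.860e-01
 1.914e-01 1.000e-04] [-0.  0.  0. -0. -0.  0.  0. -0.  0.  0. -0.  0.  0.  0. -0.]
```

The kinematics now fit to better than 0.1 mm, including a 191 mm wrist offset. Next I'll scan for tilts and yaws reachable along the whole insertion.

```bash
cat >> k.py <<'E'
P=np.array([0,0,.1976,.6015,.4623,.0008,.386,.1914,0]); P=fit().x
lo=np.array([-176.03,-82.01,-58.28,-173.87,-174.79,-173.66]);hi=np.array([176.03,121.73,71.71,95.51,-.11,173.66])
def C0():
    q,_,e=D[0];F=fk(P,q)[1];return (F*Ro.from_euler('X',-np.radians(q[5]))).inv()*Ro.from_euler('xyz',e,degrees=True)
_C=C0()
def fkr(q):
    p,F=fk(P,q);return p,F*Ro.from_euler('X',-np.radians(q[5]))*_C
def tool(tilt,yaw): # heading yaw, tilt from down toward heading
    return Ro.from_euler('z',yaw,degrees=True)*Ro.from_euler('y',-tilt,degrees=True)*Ro.from_euler('x',180,degrees=True)
def tcp_for_eye(eye,tilt,yaw):
    t=np.radians(tilt);h=np.array([np.cos(np.radians(yaw)),np.sin(np.radians(yaw)),0]);z=np.array([0,0,1.])
    return eye-(.0885*(np.cos(t)*h+np.sin(t)*z)+.0117*(-np.sin(t)*h+np.cos(t)*z))
def ik(p,R,q0):
    f=lambda q:np.r_[(fkr(q)[0]-p)*100,(R.inv()*fkr(q)[1]).as_rotvec()*20]
    s=least_squares(f,np.clip(q0,lo+.01,hi-.01),bounds=(lo,hi),x_scale=30);return s.x,np.abs(s.fun).max()
tip=np.array([.616,.2405,.2365]);xr=np.array([.978,.21,0]);pd=np.array([-.978,-.21,1])/2**.5
E
python3 - <<'E'
from k import *
print('check',[np.degrees((fkr(q)[1].inv()*Ro.from_euler('xyz',e,degrees=True)).magnitude()).round(2) for q,_,e in D])
rng=np.random.default_rng(0)
q0=np.array(D[-1][0])
for tilt in(20,30,38,45,60,80):
  for yaw in(-20,-5,12,30):
    res=[]
    for n,dd in(('pre',.03),('root',-.037)):
        best=[]
        for k in range(8):
            s=q0 if k==0 else lo+(hi-lo)*rng.random(6)
            q,err=ik(tcp_for_eye(tip+dd*pd,tilt,yaw),tool(tilt,yaw),s)
            if err<.05: best.append((np.minimum(q-lo,hi-q).min().round(1),q.round(0).astype(int).tolist()))
        res.append(max(best) if best else None)
    print(tilt,yaw,res)
E
```

```text
check [np.float64(0.0), np.float64(0.01), np.float64(0.0), np.float64(0.0), np.float64(0.0)]
20 -20 [(np.float64(25.7), [58, 5, -33, 26, -51, -4]), (np.float64(26.0), [54, 12, -32, 28, -44, -4])]
20 -5 [(np.float64(21.4), [56, 1, -37, 25, -45, 13]), (np.float64(21.4), [51, 8, -37, 28, -37, 13])]
20 12 [(np.float64(20.4), [51, -2, -38, 20, -40, 37]), (np.float64(20.7), [47, 6, -38, 22, -32, 38])]
20 30 [(np.float64(24.9), [44, -2, -33, 7, -39, 71]), (np.float64(26.3), [40, 6, -32, 7, -33, 75])]
30 -20 [(np.float64(14.2), [60, 5, -44, 44, -45, -23]), (np.float64(13.7), [54, 11, -45, 52, -37, -27])]
30 -5 [(np.float64(7.3), [55, -1, -51, 50, -34, -11]), (np.float64(5.9), [45, 6, -52, 66, -25, -20])]
30 12 [(np.float64(3.7), [47, -5, -55, 50, -22, 11]), (np.float64(0.9), [28, 3, -57, 87, -8, -11])]
30 30 [(np.float64(11.1), [44, -5, -47, 21, -20, 58]), (np.float64(9.5), [39, 3, -48, 27, -10, 55])]
38 -20 [(np.float64(6.5), [59, 6, -52, 62, -43, -39]), (np.float64(6.5), [50, 12, -52, 75, -37, -47])]
38 -5 [None, None]
38 12 [None, None]
38 30 [None, None]
45 -20 [(np.float64(1.6), [56, 7, -57, 78, -45, -53]), (np.float64(2.8), [46, 14, -55, 92, -40, -61])]
45 -5 [None, None]
45 12 [None, None]
45 30 [None, None]
60 -20 [None, None]
60 -5 [None, None]
60 12 [(np.float64(6.7), [-2, 3, -52, -152, -27, -108]), None]
60 30 [(np.float64(19.8), [3, 2, -35, -101, -23, -154]), (np.float64(23.4), [-3, 14, -35, -114, -31, -134])]
80 -20 [None, None]
80 -5 [None, None]
80 12 [None, None]
80 30 [(np.float64(7.9), [-18, 31, -50, -130, -74, -97]), (np.float64(12.3), [-15, 40, -46, -134, -77, -93])]
```

Tilt 25° at yaw 12° is comfortably reachable, and the hole clears the peg even 20° off its axis. I'll thread it on like that, then pivot the wrench downward and release.

```bash
cat > plan.py <<'E'
from h import *
from k import *
def go(p,R,label):
    s=r.get_state();R0=Ro.from_euler('xyz',s['eef_rot'],degrees=True)
    rv=np.degrees((R*R0.inv()).as_rotvec())/90
    q,e=ik(p,R,s['joints']);print(label,'p',p.round(4),'travel',((p-s['tcp_pos'])/.5).round(3),'rot',rv.round(3),'q',q.round(0),'err',round(e,3))
E
python3 - <<'E'
from plan import *
for d in(.06,.025,-.018): go(tcp_for_eye(tip+d*pd,25,12.1),tool(25,12.1),d)
E
```

```text
0.06 p [0.5009 0.2158 0.2309] travel [-0.055  0.46  -0.155] rot [0.075 0.018 0.023] q [ 54.  -7. -45.  29. -36.  27.] err 0.0
0.025 p [0.5251 0.221  0.2062] travel [-0.006  0.47  -0.205] rot [0.075 0.018 0.023] q [ 51.  -3. -46.  31. -31.  27.] err 0.0
-0.018 p [0.5549 0.2274 0.1758] travel [ 0.053  0.483 -0.265] rot [0.075 0.018 0.023] q [ 47.   2. -47.  35. -25.  25.] err 0.0
```

>>> {"method": "arm_command", "body": {
  "travel": [
    [-0.055,0.08,0],
    [-0.055,0.18,0],
    [-0.055,0.28,-0.02],
    [-0.055,0.36,-0.06],
    [-0.055,0.42,-0.1],
    [-0.055,0.46,-0.155],
    [-0.055,0.46,-0.155],
    [-0.055,0.46,-0.155],
    [-0.055,0.46,-0.155],
    [-0.055,0.46,-0.155]
  ],
  "delta_rot": [
    [0.075,0.018,0.023],
    [0.075,0.018,0.023],
    [0.075,0.018,0.023],
    [0.075,0.018,0.023],
    [0.075,0.018,0.023],
    [0.075,0.018,0.023],
    [0.075,0.018,0.023],
    [0.075,0.018,0.023],
    [0.075,0.018,0.023],
    [0.075,0.018,0.023]
  ]
}}

```text
time_s: 21.52
tcp_pos: [0.5025, 0.217, 0.2319]
eef_rot: [-180.0, -25.0, 12.1]
contact_force: [1.0, 0.2, -0.4]
gripper_width: 0.0154
gripper_force: 40.0
```

```bash
cat > eye.py <<'E'
from plan import *
def look():
    s=r.get_state();R=Ro.from_euler('xyz',s['eef_rot'],degrees=True)
    # tool axes: z along fingers, heading = toolz x-part; eye offset in tool frame from tilt 0 case
    e=np.array(s['tcp_pos'])+(R*tool(0,0).inv()).apply([.0885,0,.0117]);print('tcp',s['tcp_pos'].round(4),s['eef_rot'].round(1),'pred eye',e.round(4))
    out=[]
    for n in('top','side'):
        c=cap(n);k=redmask(c);u,v=proj(c,e).astype(int);z=k*0;z[v-14:v+14,u-16:u+16]=k[v-14:v+14,u-16:u+16]
        cs,hi=cv2.findContours(z,cv2.RETR_CCOMP,2)
        H=[q for q,h in zip(cs,hi[0]) if h[3]>=0 and cv2.contourArea(q)>4]
        if not H: print(n,'no hole');continue
        m=cv2.moments(max(H,key=cv2.contourArea));out.append((c,(m['m10']/m['m00'],m['m01']/m['m00'])));print(n,np.round(out[-1][1],1),proj(c,e).round(1))
    if len(out)==2: print('eye tri',tri(out[0][0],out[0][1],out[1][0],out[1][1]))
E
python3 - <<'E'
from eye import *
look()
E
```

```text
tcp [0.5025 0.217  0.2319] [-180.   -25.    12.1] pred eye [0.576  0.2328 0.28  ]
top [250.5 188. ] [250.8 187.7]
side [275.8 216.6] [276.2 216.1]
eye tri (array([0.5759, 0.234 , 0.2794]), 0.0015)
```

The measured eye agrees with the prediction to about 1 mm, so I'll thread it on.

>>> {"method": "arm_command", "body": {
  "travel": [
    [0.012,0.002,-0.013],
    [0.03,0.005,-0.032],
    [0.048,0.008,-0.051],
    [0.062,0.011,-0.066],
    [0.075,0.013,-0.08],
    [0.075,0.013,-0.08],
    [0.075,0.013,-0.08]
  ],
  "delta_rot": [
    [0,0,0],
    [0,0,0],
    [0,0,0],
    [0,0,0],
    [0,0,0],
    [0,0,0],
    [0,0,0]
  ]
}}

```text
time_s: 22.5
tcp_pos: [0.5396, 0.2235, 0.191]
eef_rot: [180.0, -25.0, 12.1]
contact_force: [0.5, 0.8, -0.2]
gripper_width: 0.015
gripper_force: 40.0
```

>>> {"method": "arm_command", "body": {
  "travel": [
    [0.008,0.002,-0.008],
    [0.018,0.003,-0.019],
    [0.027,0.005,-0.029],
    [0.03,0.006,-0.032],
    [0.03,0.006,-0.032]
  ],
  "delta_rot": [
    [0,0,0],
    [0,0,0],
    [0,0,0],
    [0,0,0],
    [0,0,0]
  ]
}}

```text
time_s: 23.12
tcp_pos: [0.5547, 0.2265, 0.1747]
eef_rot: [179.9, -24.9, 12.1]
contact_force: [0.6, -0.3, -0.9]
gripper_width: 0.0151
gripper_force: 40.0
```

```bash
python3 - <<'E'
from eye import *
look()
T=cap('top');S=cap('side')
def crop(c,x0,y0,w,h,f):return cv2.resize(c['img'][y0:y0+h,x0:x0+w],None,fx=f,fy=f,interpolation=cv2.INTER_CUBIC)
i=np.hstack([crop(T,222,155,50,50,8),crop(S,230,200,50,50,8)]);cv2.imwrite('pics/c7.png',i[:,:,::-1])
E
```

```text
tcp [0.5547 0.2265 0.1747] [179.9 -24.9  12.1] pred eye [0.6283 0.2423 0.2226]
top [251.3 176.9] [251.1 176.6]
side [257.9 229.5] [257.4 230.1]
eye tri (array([0.6269, 0.2413, 0.2241]), 0.0001)
```

View pics/c7.png

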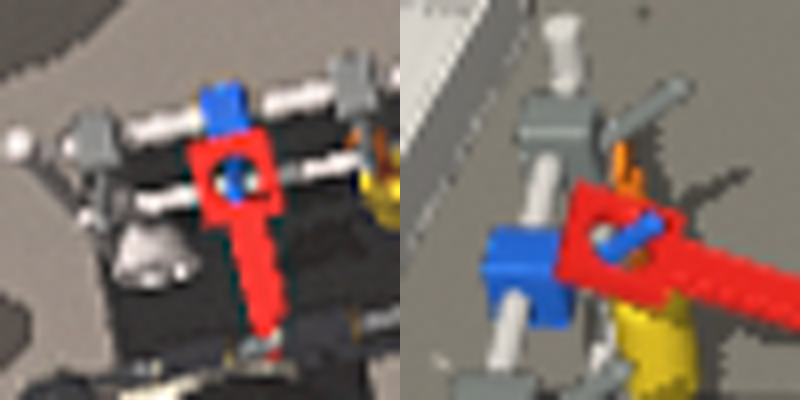

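Both crops show the blue peg standing through the eye, at (235,180) in the top crop and (630,240) in the side crop. I'll loosen the grip and swing the shank down around the peg.

>>> {"method": "arm_command", "body": {
  "travel": [
    [0,0,0],
    [0,0,0],
    [0.004,0.001,-0.008],
    [0.008,0.002,-0.015],
    [0.015,0.003,-0.027],
    [0.021,0.005,-0.035],
    [0.028,0.006,-0.043],
    [0.034,0.007,-0.05],
    [0.034,0.007,-0.05]
  ],
  "delta_rot": [
    [0,0,0],
    [0,0,0],
    [0,0,0],
    [0,0,0],
    [0,0,0],
    [0,0,0],
    [0,0,0],
    [0,0,0],
    [0,0,0]
  ],
  "newtons": 6
}}

```text
time_s: 24.45
tcp_pos: [0.5718, 0.2299, 0.1495]
eef_rot: [179.9, -24.9, 12.1]
contact_force: [-0.2, 0.0, -0.2]
gripper_width: 0.0157
gripper_force: 6.0
```

```bash
python3 - <<'E'
from eye import *
look()
e=np.array([.628,.242,.223])
for n in('top','side'):
    c=cap(n);u,v=proj(c,e).astype(int);k=redmask(c);z=k*0;z[v-25:v+45,u-25:u+50]=k[v-25:v+45,u-25:u+50]
    cs,_=cv2.findContours(z,0,2);q=max(cs,key=cv2.contourArea);print(n,cv2.minAreaRect(q))
E
```

```text
tcp [0.5718 0.2299 0.1495] [179.9 -24.9  12.1] pred eye [0.6454 0.2457 0.1975]
top [250.9 176.3] [251.4 173.6]
side no hole
top ((252.38238525390625, 181.5294189453125), (22.070741653442383, 10.186494827270508), 75.96376037597656)
side ((263.5000305175781, 236.50003051757812), (34.435447692871094, 12.074767112731934), 26.56505012512207)
```

The eye stayed on the peg while the shank pivoted. Releasing.

>>> {"method": "arm_command", "body": {
  "travel": [
    [0,0,0],
    [0,0,0],
    [0,0,0],
    [0,0,0],
    [0,0,0],
    [0,0,0],
    [0,0,0],
    [0,0,0],
    [0,0,0],
    [0,0,0],
    [0,0,0],
    [0,0,0]
  ],
  "delta_rot": [
    [0,0,0],
    [0,0,0],
    [0,0,0],
    [0,0,0],
    [0,0,0],
    [0,0,0],
    [0,0,0],
    [0,0,0],
    [0,0,0],
    [0,0,0],
    [0,0,0],
    [0,0,0]
  ],
  "grip": 0.45
}}

```text
time_s: 26.15
tcp_pos: [0.5716, 0.2302, 0.15]
eef_rot: [180.0, -25.0, 12.1]
contact_force: [0.0, -0.4, -0.2]
gripper_width: 0.0395
gripper_force: 0.0
```

>>> {"method": "arm_command", "body": {
  "travel": [
    [-0.02,-0.004,0.02],
    [-0.06,-0.012,0.05],
    [-0.12,-0.025,0.09],
    [-0.18,-0.04,0.12],
    [-0.2,-0.06,0.14],
    [-0.2,-0.15,0.14],
    [-0.2,-0.25,0.14],
    [-0.2,-0.35,0.14],
    [-0.2,-0.4,0.14],
    [-0.2,-0.4,0.14]
  ],
  "delta_rot": [
    [0,0,0],
    [0,0,0],
    [0,0,0],
    [0,0,0],
    [0,0,0],
    [0,0,0],
    [0,0,0],
    [0,0,0],
    [0,0,0],
    [0,0,0]
  ]
}}

```text
time_s: 27.4
tcp_pos: [0.4715, 0.0287, 0.2202]
eef_rot: [-180.0, -25.0, 11.9]
contact_force: [-0.7, 0.5, -0.7]
gripper_width: 0.0393
gripper_force: 0.0
```

```bash
python3 - <<'E'
from eye import *
s=r.get_state();print(s['tcp_pos'],s['joints'].round(0),s['contact_force'])
e=np.array([.635,.245,.205]);res={}
for n in('top','side'):
    c=cap(n,n+'9.png');u,v=proj(c,e).astype(int);k=redmask(c);z=k*0;z[v-30:v+70,u-35:u+60]=k[v-30:v+70,u-35:u+60]
    cs,hi=cv2.findContours(z,cv2.RETR_CCOMP,2)
    for q,h in zip(cs,hi[0]):
        if cv2.contourArea(q)>3: print(n,h[3],cv2.contourArea(q),[np.round(a,1) for a in cv2.minAreaRect(q)[:2]],cv2.boundingRect(q))
    root=tip-.045*pd
    for t,X in(('eye@root',root+[-.01,0,-.002]),('jaw',root+[-.005,0,-.127])): print(n,t,proj(c,X).round(1))
E
```

```text
[0.47150777 0.02865016 0.22022419] [ 35. -16. -49.  17. -35.  55.] [-0.7339777   0.54825725 -0.74999034]
top -1 73.0 [array([253.7, 178.4]), array([18.2,  9.8])] (245, 170, 18, 16)
top eye@root [250.7 175.5]
top jaw [256.1 181.9]
side -1 94.0 [array([259.1, 257.5]), array([19.1,  7.5])] (255, 248, 9, 20)
side -1 71.0 [array([252.6, 235.6]), array([21.1,  6. ])] (250, 225, 8, 22)
side eye@root [254.4 235.8]
side jaw [258.2 263.8]
```

The wrench hangs where expected. I'll check that it's still and its tilt before handing in.

>>> {"method": "arm_command", "body": {
  "travel": [
    [0,0,0],
    [0,0,0],
    [0,0,0],
    [0,0,0],
    [0,0,0],
    [0,0,0],
    [0,0,0],
    [0,0,0]
  ],
  "delta_rot": [
    [0,0,0],
    [0,0,0],
    [0,0,0],
    [0,0,0],
    [0,0,0],
    [0,0,0],
    [0,0,0],
    [0,0,0]
  ]
}}

```text
time_s: 28.5
tcp_pos: [0.4716, 0.0301, 0.22]
eef_rot: [180.0, -25.0, 12.1]
contact_force: [0.1, 0.5, 0.6]
gripper_width: 0.0395
gripper_force: 0.0
```

```bash
python3 - <<'E'
from eye import *
root=tip-.045*pd;xr=np.array([.978,.21,0]);yr=np.array([-.21,.978,0])
ims={}
for n in('top','side'):
    c=cap(n);o=cv2.imread('pics/%s9.png'%n)[:,:,::-1];u,v=proj(c,root).astype(int);d=cv2.absdiff(c['img'],np.ascontiguousarray(o))[v-30:v+60,u-30:u+40];print(n,'diff max',d.max())
    k=redmask(c);z=k*0;z[v-30:v+70,u-35:u+60]=k[v-30:v+70,u-35:u+60];y,x=np.nonzero(z);print(n,x.min(),x.max(),y.min(),y.max(),'lowest row xs',x[y>=y.max()-2].min(),x[y>=y.max()-2].max())
    E=root-.008*xr+[0,0,-.003]
    for a in(0,12,-12):
        t=np.radians(a);down=np.array([0,0,-1])*np.cos(t)-xr*np.sin(t)
        print(a,[proj(c,E+down*.141+yr*w).round(0).tolist() for w in(-.019,.019)],[proj(c,E-down*.018+yr*w).round(0).tolist() for w in(-.017,.017)])
E
```

```text
top diff max 52
top 245 270 170 185 lowest row xs 251 262
0 [[262.0, 183.0], [252.0, 185.0]] [[255.0, 173.0], [246.0, 175.0]]
12 [[263.0, 190.0], [254.0, 192.0]] [[255.0, 172.0], [245.0, 174.0]]
-12 [[260.0, 175.0], [251.0, 177.0]] [[255.0, 174.0], [246.0, 176.0]]
side diff max 14
side 250 263 225 267 lowest row xs 257 261
0 [[261.0, 261.0], [259.0, 273.0]] [[254.0, 226.0], [252.0, 236.0]]
12 [[271.0, 261.0], [269.0, 272.0]] [[253.0, 226.0], [250.0, 236.0]]
-12 [[251.0, 260.0], [248.0, 272.0]] [[256.0, 226.0], [253.0, 236.0]]
```

The fork end matches a vertical hang in both views, and the side view shows no motion. Handing in.

```bash
python3 -c "
from h import *
print(close_job())"
```

```text
the job is handed in; nothing more can be done
None
```

The wrench was pulled out, laid flat and released, then regrasped by its shank and hung by its eye on the blue peg; the last images showed it still with its jaws down, and the job is handed in at about 28.5 s, though no verdict came back.

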